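# Roll a steel tube onto the weld line and hold it for tacking

## Robot

A 7-joint arm with a two-finger parallel gripper is mounted at the origin on the work surface. World frame = base frame: x ahead of the robot, y to its left, z up, the work surface at z = 0. Lengths are in m, angles in degrees, forces in N, time in s.
With the tool pointing down it reaches from about 0.425 to 0.875 m from the base axis. Payload 4.7 kg.
Tool frame: the origin (TCP) lies on the centre line of the jaws, within the pads' length; the fingertips stand ahead of it and the grasp point (between the pads) lies 2 mm behind it (env.tip_reach is the x of the fingertips in the tool frame, in m); x points along the fingers, z is the direction in which the jaws open and shut, and the axes are right-handed (so a half turn about x gives the same grasp; the last joint's range is limited). The gripper opens to 87 mm and grips with 3 to 60 N. Pads are 19 mm wide; open, the fingers measure 117 mm over their backs; the gripper's body (75 mm by 190 mm) begins 51 mm behind the grasp point.
Start: joints at [-66.973, 18.392, -4.016, 83.108, 1.295, 78.541, -3.26], TCP at [0.246, 0.602, 0.24] pointing down, gripper open.
Joint ranges: [-163.93, 163.93], [-17.29, 119.83], [-79.2, 71.16], [3.27, 140.29], [-89.18, 269.18], [5.43, 117.66], [-154.24, 154.24]. Speed limits (degrees/s): [147.25, 147.25, 180, 180, 180, 180, 180].

## Interface

Orientations are given as [roll, pitch, yaw] about the fixed x, y, z axes, in that order (R = Rz(yaw) Ry(pitch) Rx(roll)).
In Python, from cell import telemetry, optics, env, models gives the robot as it stands.
- The arm moves only by the shell command python3 -m pendant 'ROWS' [FORCE]. ROWS is JSON, a list of rows, each a list of 3 entries, a list of its own where there are three numbers: the finger opening in mm, from 0 to 87, then the shift along the tool's x, y, z in mm, then the turn, a rotation vector about the tool's x, y, z in rad. A call has 1 to 10 rows; each row is the pose to reach, as a shift and turn from the pose commanded when the call began, along the tool's axes at that moment; what a row does not reach only later rows make up. A row lasts 1/12 s, in which the tool goes at most 41.7 mm and 7.16 degrees, less where a joint would pass 70% of its speed; a pose out of reach is approached as far as the arm can. A call with a gripper value outside its range is refused whole. The fingers move at their own pace and stop on an object; FORCE is the grip in N (left out, the last holds). Time passes only in rows, so rows that repeat a pose let the fingers close. It gives the time, the measured TCP pose, the force and the opening at its end, in the units of the state.
- telemetry.get_obs(): the state, without advancing time (a new reading comes with each control period).
- optics.read_camera(name): name is "scene" or "top" or "wrist"; returns a dict with "image" (384x512x3 uint8, blue, green, red), "range_z" (384x512 float32, m along the optical axis (not along the pixel's ray), 0 where there is no reading), "fx", "fy", "cx", "cy" (pixels), "cam_to_world" (4x4, takes a point from camera to world coordinates). Camera axes: x right, y up, looking along -z (the intrinsics and any distortion apply to the point x, -y, -z); pixel columns grow to the right and rows downward; lengths in m; the calibration is good to about 2 mm. The wrist camera is an equidistant fisheye: a pixel r from the principal point sees the ray r / f radians off the axis. A picture is of the moment at which its call begins.
- env.sign_off(): hands the job in, once; it reports no verdict.
Trained networks look in the newest picture that a camera, given by its name, has taken for a name from the list of things; names that differ only in an ending like _2 or _b are one class to them, and where a whole thing is asked for, a point or a joint stands for the part that bears it (a point fixed in the world has none). Each returns a list of dicts, best first, with "confidence" (0 to 1); they miss things now and then, are a little off and sometimes report something else, mostly with a low value. They report only what shows in the picture. A call takes as long as a camera call. They do not tell look-alikes from the thing itself.
- models.masks_of(camera, label): "pixels" (384x512 bool, what is visible of it) and "extent" ([left, top, right, bottom] as shares, 0 to 1, of the picture: columns of its width, rows of its height, round what is visible of it).
- models.landmark_of(camera, label): "centre" ([row, column] as shares, 0 to 1, of the picture: columns of its width, rows of its height: a listed point, or the origin of a listed thing).
The state is a dict: "time_s": time; "qpos": joint angles; "joint_velocities": joint speeds; "effort": joint torques, N m; "tool_pos": TCP position; "tool_rot": TCP orientation; "force": force on the tool from outside, world axes, zero at the start; "wrist_torque": the same for the moment, N m; "grip_width": finger opening in m.
Only numpy, scipy, OpenCV 4.12 (cv2) and the standard library are available. Lean on these libraries where they do the work, as an engineer would, in place of code of your own. Each camera call takes 0.05 s, during which the arm holds its last target.

## Task

With a fingertip on top of the lying steel tube, roll it across the base plate until it lies along the white marked line, centred over it, with some of the line showing at both ends; use as many strokes as you need, and never grip it, lift it or push it low on its sides. Then hold it for tacking: press down on its top and finish while still holding it there. Leave the hex nut, hammer, brush and bottle where they are.

Things in the scene. Friction and masses are not known exactly. Their poses are not given: they have to be found in the camera images.
- plate: Flat dark steel base plate, 280 mm (its x) by 300 mm (its y) and 10 mm thick, lying on the welding table; it does not move. Origin at the centre of its underside, z up. Four dark bolt holes near its corners are only drawn. The welding table's drawn holes are flush as well.
- line (a point): Middle of the white marked line on the plate's top face, 10 mm above the table. The line runs along this point's x axis (the plate's x), is 240 mm long and 3 mm wide, and has no thickness to feel; y points across the line, z up.
- tube: Bare steel tube, 48 mm outside diameter, 140 mm long, about 0.5 kg, lying on the plate 65 to 90 mm to one side of the line and within 2 degrees of parallel. Origin mid-length on its axis, 34 mm above the table (top at 58 mm); x runs along the tube, y and z turn as it rolls. A flush bluish seam marks its top at first. It rolls freely, with enough rolling resistance to stay where it is left.
- tube_end_a (a point): Centre of the tube's end at its +x, on the axis, 70 mm from its middle.
- tube_end_b (a point): Centre of the tube's end at its -x, on the axis, 70 mm from its middle.
- hammer: Bystander: chipping hammer with black rubber grip lying on the table, 260 mm long, head 150 mm across, 28 mm high. Origin under its middle. Loose; leave it.
- brush: Bystander: wooden wire brush lying on its side on the table, 280 mm long, about 40 mm wide over the bristles, 28 mm high. Origin under its middle. Loose; leave it.
- bottle: Bystander: white bottle with red cap standing on the table, 62 mm diameter, about 190 mm high. Origin at the centre of its underside. Loose; leave it.
- nut: Bystander: yellow zinc-plated M24 hex nut, 36 mm across flats, 20 mm high, lying flat on the plate on the other side of the line, 65 to 90 mm from it. Origin at the centre of its underside. Loose; leave it.
Not all that is in view belongs to the job. What is shaped like the tube but black is not meant.

How it is judged:
By the outcome, as a careful person would: the job done as asked, in the order asked, and still so for the second after the job is handed in, while the arm keeps its last pose, push and grip.
It also fails if it takes over 61 s, if anything falls off the work surface, if the arm or the gripper's body presses on something with over 40 N, if the wrist force passes 120 N, or if a joint passes its speed limit or range.

## Working session

There is one attempt and no reset: what is moved stays moved. The work goes in short steps, Python scripts to look and compute and a shell command to move; the robot and the scene stay as the last step left them, time stands still between calls to the robot, and variables do not carry over. Pictures are saved under pics/ and viewed, and the job is handed in when it is done.

```bash
mkdir -p pics; ls; python3 - <<'E'
from cell import telemetry, optics, env, models
import cv2
print(telemetry.get_obs()); print(env.tip_reach)
for n in ("scene","top","wrist"):
    c=optics.read_camera(n); cv2.imwrite(f"pics/{n}0.png",c["image"]); print(n,c["fx"],c["cx"],c["cy"],c["cam_to_world"])
E
```

```text
pics
{'time_s': 0.0, 'qpos': array([-66.97252128,  18.43950357,  -4.01391191,  83.17500995,
         1.29740689,  78.54120128,  -3.26059077]), 'joint_velocities': array([-0.0541271 ,  0.05315071, -0.17166455, -0.05651713,  0.02399147,
       -0.01238776, -0.04393242]), 'effort': array([-1.01224086e-04, -4.91282380e+01, -4.04080097e-01, -3.12541044e+01,
       -6.39673742e-02,  4.36190399e-02,  1.78736200e-04]), 'tool_pos': array([0.2456797 , 0.60121553, 0.23845531]), 'tool_rot': array([-175.51572025,   89.88931778, -107.73509416]), 'force': array([-0.17763635, -0.43487482, -0.56675077]), 'wrist_torque': array([ 0.07539376, -0.04035928,  0.05748497]), 'grip_width': 0.08695953364080013}
0.017
scene 479.8189617497319 250.71225371210278 190.27233026595943 [[ 0.0623819  -0.62463563  0.77842073  1.6321855 ]
 [ 0.99800947  0.04627016 -0.04285053 -0.05282111]
 [-0.00925168  0.77954436  0.62627869  0.85275412]
 [ 0.          0.          0.          1.        ]]
top 464.93736206575386 247.31000386512738 194.08401078167137 [[-0.01936818  0.99149225 -0.12871674  0.43265449]
 [-0.99971238 -0.02102624 -0.01153494 -0.00797787]
 [-0.01414324  0.12845631  0.99161431  1.37958633]
 [ 0.          0.          0.          1.        ]]
wrist 297.3186396354542 257.58845198953134 191.7151699718115 [[ 3.77688522e-01 -8.91011097e-01 -2.51894036e-01  1.76938904e-01]
 [ 9.25932424e-01  3.63230873e-01  1.03501101e-01  6.29649417e-01]
 [-7.24939007e-04 -2.72328033e-01  9.62204197e-01  3.84449557e-01]
 [ 0.00000000e+00  0.00000000e+00  0.00000000e+00  1.00000000e+00]]
```

View pics/top0.png

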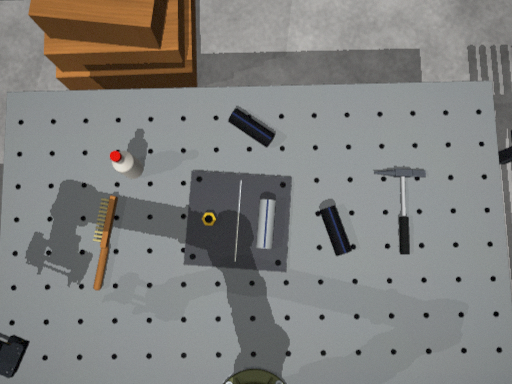

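View pics/scene0.png

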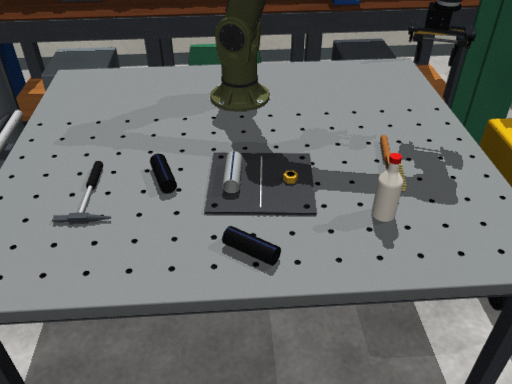

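View pics/wrist0.png

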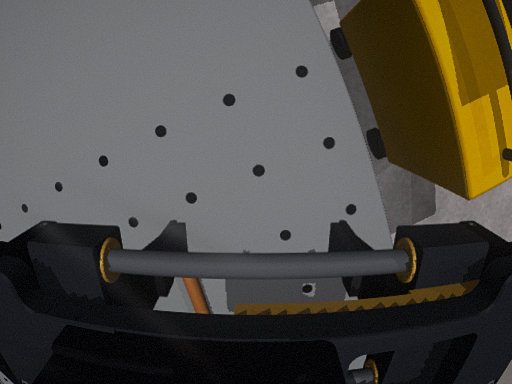

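The steel tube is at top px (267,223), on the plate, with the line at (238,221) and the nut at (209,219). The look-alikes are the black tubes at (252,126) and (335,230), which lie off the plate. I choose the bare steel one. Next I measure it and check it in a close crop.

```bash
cat > h.py <<'E'
from cell import telemetry, optics, env, models
import cv2, numpy as np
def ray(c,u,v):
    T=c["cam_to_world"]; d=np.array([(u-c["cx"])/c["fx"],-(v-c["cy"])/c["fy"],-1.0])
    return T[:3,3],T[:3,:3]@d
def at_z(c,u,v,z):
    o,d=ray(c,u,v); return o+d*(z-o[2])/d[2]
def pts(c,m):
    v,u=np.nonzero(m&(c["range_z"]>0)); r=c["range_z"][v,u]
    T=c["cam_to_world"]; P=np.stack([(u-c["cx"])/c["fx"]*r,-(v-c["cy"])/c["fy"]*r,-r],1)
    return P@T[:3,:3].T+T[:3,3]
def line_fit(c,box):
    g=cv2.cvtColor(c["image"],cv2.COLOR_BGR2GRAY).astype(float)
    return g
def measure(cam):
    c=optics.read_camera(cam); out={}
    for lab in ("tube","line","nut","plate"):
        for k in models.masks_of(cam,lab)[:3] if lab!="line" else []:
            P=pts(c,k["pixels"])
            e=np.array(k["extent"])*[512,384,512,384]
            if len(P)==0: continue
            med=np.median(P,0); q=P[np.abs(P-med).max(1)<.2]
            xy=q[:,:2].astype(np.float32); r=cv2.minAreaRect(xy)
            print(cam,lab,round(k["confidence"],2),e.round(),"n",len(P),"med",med.round(4),"z95",np.percentile(P[:,2],95).round(4),"rect",np.round(r[0],4),np.round(r[1],4),round(r[2],2))
    for lab in ("tube","line","tube_end_a","tube_end_b","nut"):
        z={"tube":.034,"line":.01,"nut":.01}.get(lab,.034)
        for k in models.landmark_of(cam,lab)[:2]:
            v,u=np.array(k["centre"])*[384,512]; print(cam,lab,round(k["confidence"],2),(round(u,1),round(v,1)),at_z(c,u,v,z).round(4))
    return c
E
python3 - <<'E'
from h import *
c=measure("top")
cv2.imwrite("pics/crop1.png",cv2.resize(c["image"][160:285,170:360],None,fx=4,fy=4,interpolation=cv2.INTER_CUBIC))
c=measure("scene")
cv2.imwrite("pics/crop2.png",cv2.resize(c["image"][140:225,190:330],None,fx=5,fy=5,interpolation=cv2.INTER_CUBIC))
E
```

```text
top tube 0.91 [320. 208. 351. 255.] n 752 med [ 0.4967 -0.2423  0.0441] z95 0.0506 rect [ 0.4962 -0.2443] [0.1374 0.0454] 17.86
top tube 0.85 [228. 112. 277. 151.] n 777 med [ 0.8039 -0.0073  0.0437] z95 0.0502 rect [ 0.8107 -0.0109] [0.1396 0.0562] 53.48
top tube 0.84 [257. 201. 274. 247.] n 757 med [ 0.5181 -0.0436  0.054 ] z95 0.0607 rect [ 0.5176 -0.0434] [0.0473 0.1372] 84.51
top nut 0.48 [257. 201. 276. 253.] n 801 med [ 0.5173 -0.0429  0.0538] z95 0.0606 rect [ 0.5183 -0.0439] [0.0489 0.1392] 84.24
top nut 0.45 [207. 213. 214. 224.] n 118 med [0.5372 0.121  0.0299] z95 0.0344 rect [0.5375 0.1221] [0.0358 0.0323] 2.6
top plate 0.91 [183. 171. 294. 272.] n 8802 med [0.5306 0.0472 0.0099] z95 0.015 rect [0.533  0.0375] [0.3093 0.285 ] 83.98
top tube 0.9 (np.float64(333.1), np.float64(230.1)) [ 0.4974 -0.2375  0.034 ]
top tube 0.89 (np.float64(264.1), np.float64(227.4)) [ 0.5092 -0.0389  0.034 ]
top line 0.67 (np.float64(239.2), np.float64(221.8)) [0.5286 0.0334 0.01  ]
top tube_end_a 0.98 (np.float64(328.2), np.float64(204.0)) [ 0.5734 -0.2266  0.034 ]
top tube_end_a 0.82 (np.flo
[... 907 characters left out ...]
[0.5362 0.036 ] [0.3037 0.2879] 84.83
scene tube 0.89 (np.float64(252.4), np.float64(241.4)) [ 0.8108 -0.005   0.034 ]
scene tube 0.86 (np.float64(230.0), np.float64(170.9)) [ 0.5216 -0.0506  0.034 ]
scene line 0.9 (np.float64(258.4), np.float64(178.9)) [0.534  0.0303 0.01  ]
scene tube_end_a 0.93 (np.float64(153.8), np.float64(159.9)) [ 0.4497 -0.2746  0.034 ]
scene tube_end_a 0.91 (np.float64(235.1), np.float64(158.9)) [ 0.4627 -0.0337  0.034 ]
scene tube_end_b 0.93 (np.float64(153.8), np.float64(159.9)) [ 0.4497 -0.2746  0.034 ]
scene tube_end_b 0.91 (np.float64(235.1), np.float64(158.9)) [ 0.4627 -0.0337  0.034 ]
scene nut 0.5 (np.float64(290.8), np.float64(176.6)) [0.53   0.1249 0.01  ]
```

View pics/crop1.png

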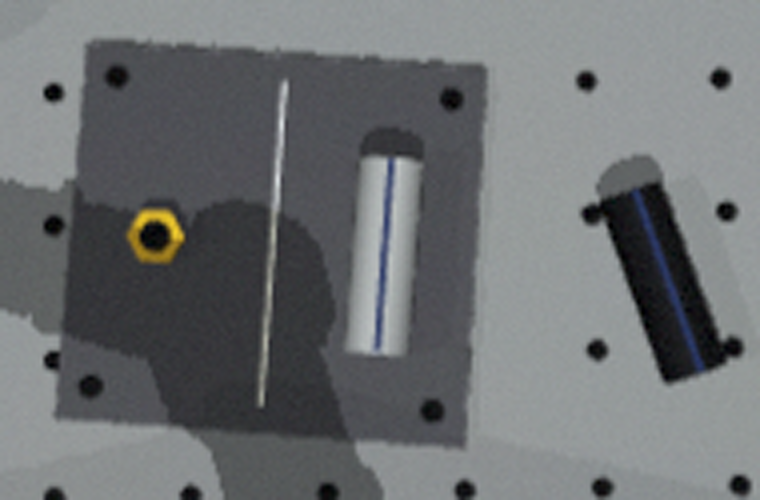

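View pics/crop2.png

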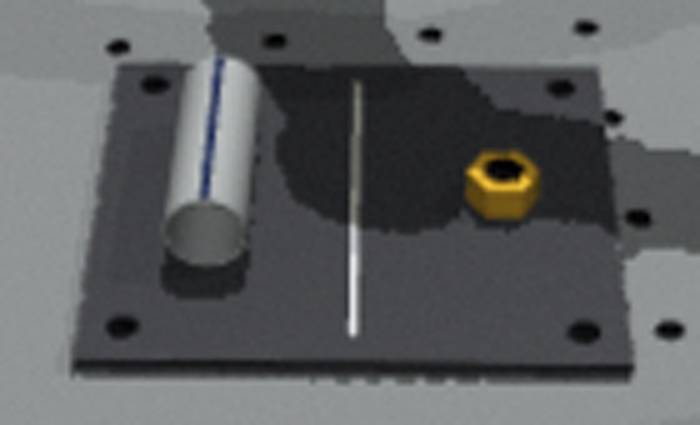

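```bash
cat >> h.py <<'E'
from scipy.optimize import least_squares
def refine(cam,c=None,verbose=True):
    """line and tube on world coords; line from white ridge, tube from model mask silhouette fit"""
    if c is None: c=optics.read_camera(cam)
    return c
def linepts(c,rows,guess,half=5,z=.01):
    g=c["image"].astype(float).min(2); out=[]
    for v in rows:
        u0=guess(v); us=np.arange(int(u0)-half,int(u0)+half+1); w=g[v,us]; w=w-np.median(w); w[w<0.35*w.max()]=0
        if w.max()<20: continue
        out.append(at_z(c,(us*w).sum()/w.sum(),v,z))
    return np.array(out)
def fitl(P):
    # y = a + b (x-.53)
    b,a=np.polyfit(P[:,0]-.53,P[:,1],1); return a,b
def camproj(c,P):
    T=np.linalg.inv(c["cam_to_world"]); q=np.c_[P,np.ones(len(P))]@T.T
    return np.stack([c["cx"]+c["fx"]*q[:,0]/-q[:,2],c["cy"]-c["fy"]*q[:,1]/-q[:,2]],1)
def tubefit(c,mask,x0):
    """fit (x,y,yaw) of cylinder on plate by silhouette bounds (soft IoU by hull)"""
    def hull(p):
        t=np.linspace(0,2*np.pi,40); R=.024; d=np.array([np.cos(p[2]),np.sin(p[2]),0]); n=np.array([-d[1],d[0],0])
        P=np.concatenate([np.array([p[0],p[1],.034])+s*.07*d+R*(np.cos(t)[:,None]*n+np.sin(t)[:,None]*np.array([0,0,1])) for s in(-1,1)])
        return cv2.convexHull(camproj(c,P).astype(np.float32))
    S=8
    u0,v0=np.array(np.nonzero(mask)[::-1]).min(1)-8; u1,v1=np.array(np.nonzero(mask)[::-1]).max(1)+8
    M=mask[v0:v1,u0:u1].astype(float)
    def cost(p):
        h=((hull(p).reshape(-1,2)-[u0-.5,v0-.5])*S*16-8).round().astype(np.int32)
        im=np.zeros((M.shape[0]*S,M.shape[1]*S),np.uint8); cv2.fillConvexPoly(im,h.reshape(-1,1,2),1,shift=4)
        a=im.reshape(M.shape[0],S,M.shape[1],S).mean((1,3)); return ((a-M)**2).sum()
    from scipy.optimize import minimize
    r=minimize(cost,x0,method="Nelder-Mead",options=dict(initial_simplex=[x0,x0+[.006,0,0],x0+[0,.006,0],x0+[0,0,.05]],xatol=1e-5,fatol=1e-3))
    return r.x,r.fun
E
python3 - <<'E'
from h import *
c=optics.read_camera("top")
P=linepts(c,range(181,261),lambda v:241.25+(v-180)*(-6/81.25))
aT=fitl(P); print("top line",aT,np.degrees(np.arctan(aT[1])),len(P),P[:,0].min(),P[:,0].max())
for k in models.masks_of("top","tube"):
    v,u=np.nonzero(k["pixels"])
    if abs(u.mean()-265)<8:
        print(tubefit(c,k["pixels"],np.array([.51,-.043,-.1])), (v.min(),v.max(),u.min(),u.max()))
# colour mask
g=c["image"].astype(int); m=np.zeros((384,512),bool); sub=(g[190:255,250:285].min(2)>120)|((g[190:255,250:285,0]-g[190:255,250:285,2])>40)
m[190:255,250:285]=sub; n,l,s,_=cv2.connectedComponentsWithStats(m.astype(np.uint8)); j=1+s[1:,4].argmax(); m=cv2.morphologyEx((l==j).astype(np.uint8),cv2.MORPH_CLOSE,np.ones((3,3)))>0
print("col",s[j],tubefit(c,m,np.array([.51,-.043,-.1])))
c=optics.read_camera("scene")
P=linepts(c,range(158,207),lambda v:261.5+(v-157)*(-1/50))
a=fitl(P); print("scene line",a,np.degrees(np.arctan(a[1])),len(P),P[:,0].min(),P[:,0].max())
for k in models.masks_of("scene","tube"):
    v,u=np.nonzero(k["pixels"])
    if abs(u.mean()-231)<8: print(tubefit(c,k["pixels"],np.array([.51,-.043,-.1])))
g=c["image"].astype(int);
from scipy.spatial.transform import Rotation as R
o=telemetry.get_obs(); print(R.from_euler("xyz",o["tool_rot"],degrees=True).as_matrix().round(3))
E
```

```text
top line (np.float64(0.0382426836142384), np.float64(-0.0917176397173731)) -5.240372257901747 80 0.4172882601629789 0.6501918407872735
(array([ 0.51834166, -0.0433563 , -0.10408972]), np.float64(28.70166015625)) (np.int64(200), np.int64(248), np.int64(256), np.int64(275))
col [257 199  18  50 640] (array([ 0.52000851, -0.04213962, -0.14329116]), np.float64(124.667236328125))
scene line (np.float64(0.037011763055957006), np.float64(-0.09036254440238033)) -5.163369250808129 49 0.4296736516860502 0.65411916710928
(array([ 0.52074531, -0.04479263, -0.08937411]), np.float64(26.451171875))
[[ 0.    -0.926  0.378]
 [ 0.     0.378  0.926]
 [-1.    -0.     0.   ]]
```

```bash
python3 -m pendant '[[0,[0,-500,-504],[-0.297,0,0]],[0,[0,-500,-504],[-0.297,0,0]],[0,[0,-500,-504],[-0.297,0,0]],[0,[0,-500,-504],[-0.297,0,0]],[0,[0,-500,-504],[-0.297,0,0]],[0,[0,-500,-504],[-0.297,0,0]],[0,[0,-500,-504],[-0.297,0,0]],[0,[0,-500,-504],[-0.297,0,0]],[0,[0,-500,-504],[-0.297,0,0]],[0,[0,-500,-504],[-0.297,0,0]]]' 10
cat >> h.py <<'E'
from scipy.spatial.transform import Rotation as Rr
N=np.array([.0905,.9959,0]); D=np.array([.9959,-.0905,0])
def togo(target,yaw_n=None):
    o=telemetry.get_obs(); M=Rr.from_euler("xyz",o["tool_rot"],degrees=True).as_matrix()
    sh=M.T@(np.array(target)-o["tool_pos"])*1000
    G=np.stack([[0,0,-1.],-D,N],1)
    print("t",round(o["time_s"],2),"pos",o["tool_pos"].round(4),"F",o["force"].round(1),"tq",o["wrist_torque"].round(2),"w",round(o["grip_width"],4),"shift",sh.round(1),"turn",Rr.from_matrix(M.T@G).as_rotvec().round(4))
E
python3 -c "
from h import *
togo([.518,-.054,.24])"
```

```text
time_s: 2.08
tool_pos: [0.4061, 0.215, 0.24]
tool_rot: [-37.1, 89.9, 47.7]
force: [1.3, 0.3, -0.3]
grip_width: 0.0284
t 2.08 pos [0.4061 0.215  0.24  ] F [ 1.3  0.3 -0.3] tq [ 0.07 -0.03  0.03] w 0.0284 shift [-2.000e-01 -1.358e+02 -2.577e+02] turn [-0.0001  0.001   0.0008]
```

```bash
python3 -m pendant '[[0,[0,-136,-258],[0,0,0]],[0,[0,-136,-258],[0,0,0]],[0,[0,-136,-258],[0,0,0]],[0,[0,-136,-258],[0,0,0]],[0,[0,-136,-258],[0,0,0]],[0,[0,-136,-258],[0,0,0]],[0,[0,-136,-258],[0,0,0]],[0,[0,-136,-258],[0,0,0]],[0,[0,-136,-258],[0,0,0]],[0,[0,-136,-258],[0,0,0]]]' 10
python3 -c "
from h import *
togo([.5181,-.054,.10])
c=optics.read_camera('wrist');cv2.imwrite('pics/w1.png',c['image'])
c=optics.read_camera('scene');cv2.imwrite('pics/s1.png',cv2.resize(c['image'][90:230,170:340],None,fx=4,fy=4))"
```

```text
time_s: 2.92
tool_pos: [0.5175, -0.0517, 0.2394]
tool_rot: [33.1, 90.0, 117.9]
force: [-0.8, 0.2, -0.6]
grip_width: 0.0005
t 2.92 pos [ 0.5175 -0.0517  0.2394] F [-0.8  0.2 -0.6] tq [ 0.1  -0.05  0.03] w 0.0005 shift [139.4  -0.8  -2.3] turn [-0.0003  0.0007 -0.0004]
```

View pics/w1.png

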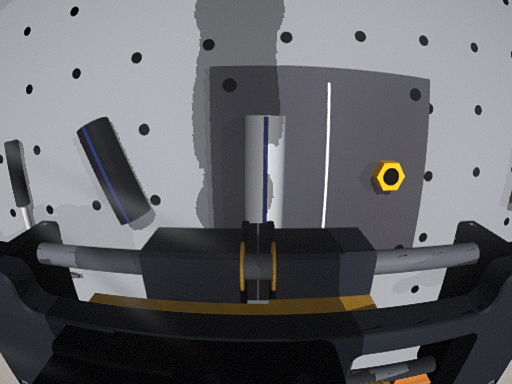

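View pics/s1.png

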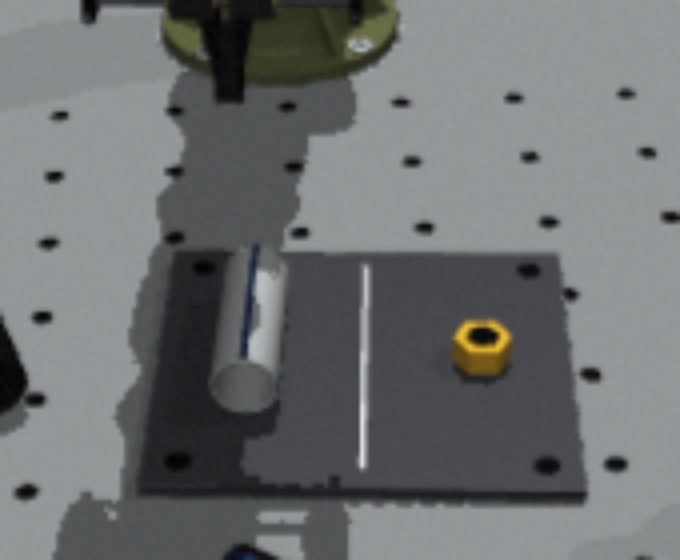

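```bash
python3 -m pendant '[[0,[40,0,2],[0,0,0]],[0,[80,0,2],[0,0,0]],[0,[115,0,2],[0,0,0]],[0,[140,0,2],[0,0,0]],[0,[155,0,2],[0,0,0]],[0,[158,0,2],[0,0,0]],[0,[158,0,2],[0,0,0]]]' 10
python3 -c "
from h import *
togo([.5183,-.052,.075])
c=optics.read_camera('scene');cv2.imwrite('pics/s2.png',cv2.resize(c['image'][110:210,190:310],None,fx=6,fy=6,interpolation=cv2.INTER_CUBIC))"
```

```text
time_s: 3.6
tool_pos: [0.517, -0.0489, 0.0808]
tool_rot: [89.6, 89.9, 174.5]
force: [-0.8, -0.1, 1.4]
grip_width: 0.0005
t 3.6 pos [ 0.517  -0.0489  0.0808] F [-0.8 -0.1  1.4] tq [ 0.02  0.01 -0.  ] w 0.0005 shift [ 5.8 -1.5 -3. ] turn [ 0.0021  0.     -0.0021]
```

View pics/s2.png

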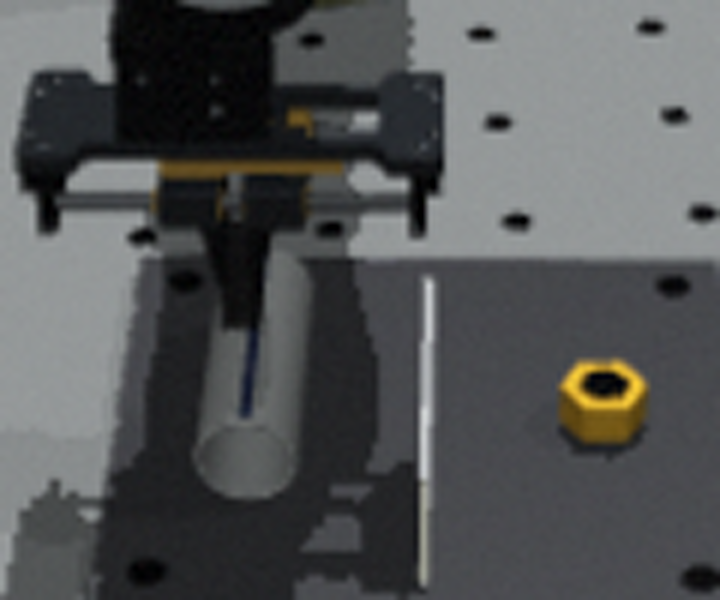

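```bash
python3 -m pendant '[[0,[3,0,-4],[0,0,0]],[0,[5,0,-4],[0,0,0]],[0,[6,0,-4],[0,0,0]],[0,[7,0,-4],[0,0,0]],[0,[7,0,-4],[0,0,0]]]'
python3 -c "
from h import *
togo([.5183,-.052,.075])"
```

```text
time_s: 4.07
tool_pos: [0.5179, -0.0543, 0.0749]
tool_rot: [-70.0, 89.9, 14.8]
force: [1.0, -0.9, 0.6]
grip_width: 0.0006
t 4.07 pos [ 0.5179 -0.0543  0.0749] F [ 1.  -0.9  0.6] tq [ 0.02 -0.09 -0.03] w 0.0006 shift [-0.1 -0.2  2.3] turn [-0.0003  0.0003  0.0009]
```

```bash
python3 -m pendant '[[0,[0,0,3],[0,0,0]],[0,[1,0,3],[0,0,0]],[0,[2,0,3],[0,0,0]],[0,[2,0,3],[0,0,0]]]'
python3 -c "
from h import *
togo([.5183,-.052,.075])"
```

```text
time_s: 4.4
tool_pos: [0.5184, -0.0515, 0.0745]
tool_rot: [-45.9, 90.0, 38.9]
force: [-4.6, -1.3, 14.2]
grip_width: 0.0003
t 4.4 pos [ 0.5184 -0.0515  0.0745] F [-4.6 -1.3 14.2] tq [-0.07  1.05  0.09] w 0.0003 shift [-0.5  0.  -0.5] turn [-0.0001  0.0006  0.0006]
```

```bash
python3 -m pendant '[[0,[0,0,3],[0,0,0]],[0,[0,0,7],[0,0,0]],[0,[0,0,12],[0,0,0]],[0,[0,0,17],[0,0,0]],[0,[0,0,22],[0,0,0]],[0,[0,0,26],[0,0,0]],[0,[0,0,29],[0,0,0]],[0,[0,0,30],[0,0,0]],[0,[0,0,30],[0,0,0]]]'
python3 -c "
from h import *
togo([.5183,-.052,.075])
c=optics.read_camera('scene');cv2.imwrite('pics/s3.png',cv2.resize(c['image'][110:210,190:310],None,fx=6,fy=6,interpolation=cv2.INTER_CUBIC))
for k in models.masks_of('scene','tube'):
    v,u=np.nonzero(k['pixels'])
    if abs(u.mean()-240)<14: print(k['confidence'],tubefit(c,k['pixels'],np.array([.51,-.03,-.1])))
"
```

```text
time_s: 5.15
tool_pos: [0.5215, -0.0201, 0.075]
tool_rot: [-30.9, 89.8, 54.0]
force: [-4.8, 1.3, 16.1]
grip_width: 0.0007
t 5.15 pos [ 0.5215 -0.0201  0.075 ] F [-4.8  1.3 16.1] tq [ 0.34  1.11 -0.  ] w 0.0007 shift [ -0.1   0.4 -32.1] turn [0.0009 0.0023 0.0014]
0.92 (array([ 0.51, -0.03, -0.1 ]), np.float64(1174.0))
0.91 (array([ 0.5265537 , -0.02771044, -0.09412064]), np.float64(118.838623046875))
```

View pics/s3.png

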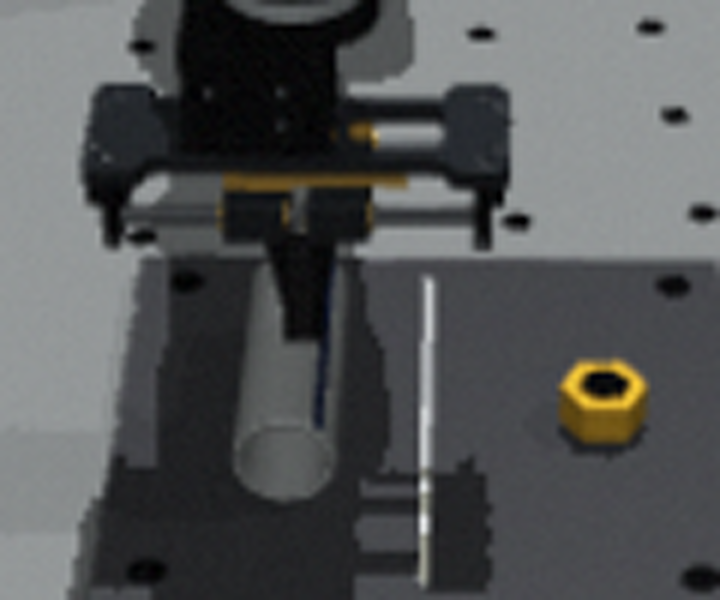

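```bash
python3 -m pendant '[[0,[-3,0,0],[0,0,0]],[0,[-7,0,0],[0,0,0]],[0,[-7,0,-8],[0,0,0]],[0,[-7,0,-16],[0,0,0]],[0,[-7,0,-16],[0,0,0]],[0,[-4,0,-16],[0,0,0]],[0,[-2,0,-16],[0,0,0]],[0,[-1,0,-16],[0,0,0]],[0,[0,0,-16],[0,0,0]],[0,[0,0,-16],[0,0,0]]]'
python3 -c "
from h import *
togo([.5183,-.052,.075])"

```

```text
time_s: 6.08
tool_pos: [0.5191, -0.0379, 0.0739]
tool_rot: [91.3, 90.0, 176.1]
force: [-5.9, -1.1, 14.4]
grip_width: 0.0004
t 6.08 pos [ 0.5191 -0.0379  0.0739] F [-5.9 -1.1 14.4] tq [-0.26  1.28 -0.01] w 0.0004 shift [ -1.1  -0.5 -14.1] turn [-0.0003 -0.     -0.0008]
```

```bash
python3 -m pendant '[[0,[0,0,3],[0,0,0]],[0,[0,0,7],[0,0,0]],[0,[0,0,12],[0,0,0]],[0,[0,0,17],[0,0,0]],[0,[0,0,22],[0,0,0]],[0,[0,0,27],[0,0,0]],[0,[0,0,31],[0,0,0]],[0,[0,0,34],[0,0,0]],[0,[0,0,34],[0,0,0]]]'
python3 -c "
from h import *
togo([.5183,-.052,.075])
c=optics.read_camera('scene');cv2.imwrite('pics/s4.png',cv2.resize(c['image'][110:210,190:310],None,fx=6,fy=6,interpolation=cv2.INTER_CUBIC))
for k in models.masks_of('scene','tube'):
    v,u=np.nonzero(k['pixels'])
    if abs(u.mean()-242)<14 and v.mean()<200: print(k['confidence'],tubefit(c,k['pixels'],np.array([.51,-.015,-.1])))
"
```

```text
time_s: 6.83
tool_pos: [0.5228, -0.0015, 0.0749]
tool_rot: [-3.9, 89.8, 81.0]
force: [-6.8, 1.7, 19.0]
grip_width: 0.0003
t 6.83 pos [ 0.5228 -0.0015  0.0749] F [-6.8  1.7 19. ] tq [ 0.39  1.5  -0.11] w 0.0003 shift [ -0.3  -0.  -50.7] turn [0.0014 0.0028 0.0002]
0.95 (array([ 0.52887013, -0.01017243, -0.10552642]), np.float64(145.075439453125))
```

View pics/s4.png

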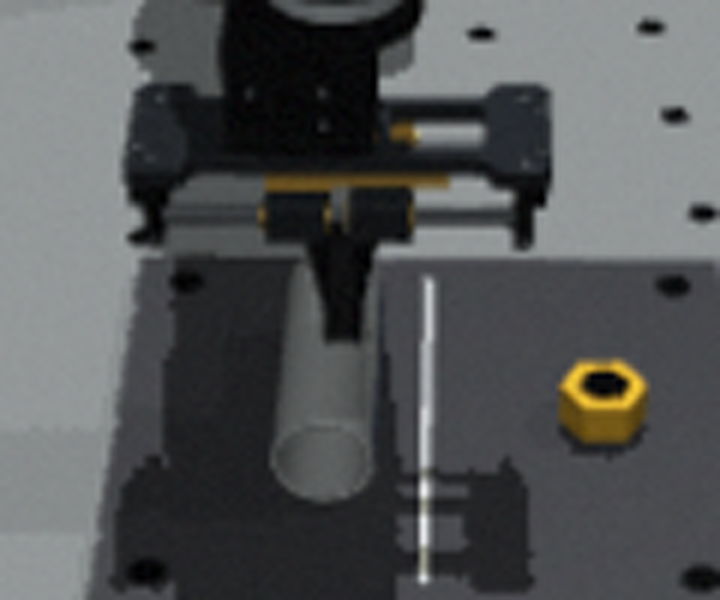

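```bash
python3 -m pendant '[[0,[-3,0,0],[0,0,0]],[0,[-7,0,0],[0,0,0]],[0,[-7,0,-8],[0,0,0]],[0,[-7,0,-15],[0,0,0]],[0,[-7,0,-15],[0,0,0]],[0,[-4,0,-15],[0,0,0]],[0,[-2,0,-15],[0,0,0]],[0,[-1,0,-15],[0,0,0]],[0,[0,0,-15],[0,0,0]],[0,[0,0,-15],[0,0,0]]]' && python3 -m pendant '[[0,[0,0,3],[0,0,0]],[0,[0,0,7],[0,0,0]],[0,[0,0,12],[0,0,0]],[0,[0,0,17],[0,0,0]],[0,[0,0,22],[0,0,0]],[0,[0,0,27],[0,0,0]],[0,[0,0,31],[0,0,0]],[0,[0,0,33],[0,0,0]],[0,[0,0,33],[0,0,0]]]'
python3 -c "
from h import *
togo([.5183,-.052,.075])
c=optics.read_camera('scene');cv2.imwrite('pics/s5.png',cv2.resize(c['image'][110:210,190:310],None,fx=6,fy=6,interpolation=cv2.INTER_CUBIC))
for k in models.masks_of('scene','tube'):
    v,u=np.nonzero(k['pixels'])
    if abs(u.mean()-246)<14 and v.mean()<200: print(k['confidence'],tubefit(c,k['pixels'],np.array([.51,-.0,-.1])))
"
```

```text
time_s: 7.77
tool_pos: [0.5208, -0.0188, 0.0742]
tool_rot: [68.1, 90.0, 152.9]
force: [-5.6, -2.1, 16.6]
grip_width: 0.0003
time_s: 8.52
tool_pos: [0.5244, 0.0165, 0.0748]
tool_rot: [-8.0, 89.8, 76.9]
force: [-6.6, 3.0, 18.4]
grip_width: 0.0003
t 8.52 pos [0.5244 0.0165 0.0748] F [-6.6  3.  18.4] tq [ 0.4   1.44 -0.  ] w 0.0003 shift [ -0.4   0.  -68.8] turn [0.0015 0.0029 0.0004]
0.67 (array([ 0.52999423,  0.00777397, -0.09543518]), np.float64(139.29150390625))
```

View pics/s5.png

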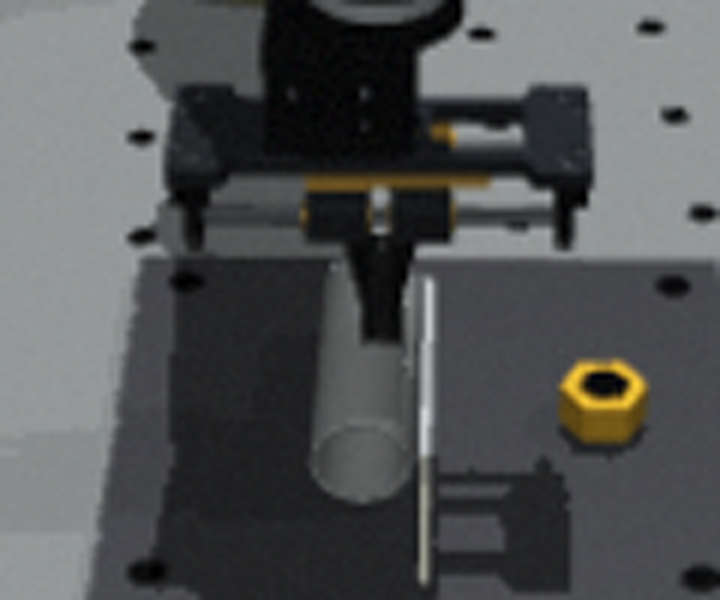

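```bash
python3 -m pendant '[[0,[-3,0,0],[0,0,0]],[0,[-7,0,0],[0,0,0]],[0,[-7,0,-8],[0,0,0]],[0,[-7,0,-15],[0,0,0]],[0,[-7,0,-15],[0,0,0]],[0,[-4,0,-15],[0,0,0]],[0,[-2,0,-15],[0,0,0]],[0,[-1,0,-15],[0,0,0]],[0,[0,0,-15],[0,0,0]],[0,[0,0,-15],[0,0,0]]]' && python3 -m pendant '[[0,[0,0,3],[0,0,0]],[0,[0,0,7],[0,0,0]],[0,[0,0,12],[0,0,0]],[0,[0,0,17],[0,0,0]],[0,[0,0,22],[0,0,0]],[0,[0,0,27],[0,0,0]],[0,[0,0,31],[0,0,0]],[0,[0,0,32],[0,0,0]],[0,[0,0,32],[0,0,0]]]'  && python3 -m pendant '[[0,[-3,0,0],[0,0,0]],[0,[-10,0,0],[0,0,0]],[0,[-30,0,-8],[0,0,0]],[0,[-70,0,-15],[0,0,0]],[0,[-100,0,-15],[0,0,0]],[0,[-100,0,-15],[0,0,0]]]'
cat >> h.py <<'E'
def check(tag,y0,labs=("top","scene")):
    for cam,lo,hi in (("top",181,261),("scene",158,207)):
        c=optics.read_camera(cam)
        cv2.imwrite(f"pics/{cam}{tag}.png",cv2.resize(c["image"][160:285,170:330] if cam=="top" else c["image"][110:225,190:330],None,fx=5,fy=5,interpolation=cv2.INTER_CUBIC))
        a={"top":(.03824,-.0917),"scene":(.0370,-.0904)}[cam]
        for k in models.masks_of(cam,"tube"):
            m=k["pixels"]; 
            p,f=tubefit(c,m,np.array([.52,y0,-.1]))
            if abs(p[1]-y0)<.025 and abs(p[2]+.1)<.2 and f<300: print(cam,round(k["confidence"],2),p.round(4),round(f),"perp to line mm",1000*(a[0]+a[1]*(p[0]-.53)-p[1])*.996,"yaw diff deg",np.degrees(p[2]-np.arctan(a[1])))
E
python3 -c "
from h import *
togo([.5183,-.052,.075])
check('a',.024)"
```

```text
time_s: 9.45
tool_pos: [0.5225, -0.0008, 0.0743]
tool_rot: [60.2, 89.9, 145.0]
force: [-7.0, -1.2, 17.1]
grip_width: 0.0002
time_s: 10.2
tool_pos: [0.526, 0.0334, 0.0748]
tool_rot: [-10.0, 89.8, 74.9]
force: [-6.7, 1.6, 17.8]
grip_width: 0.0001
time_s: 10.7
tool_pos: [0.5277, 0.0159, 0.1787]
tool_rot: [-73.3, 89.4, 11.4]
force: [1.1, -0.8, 0.6]
grip_width: 0.0005
t 10.7 pos [0.5277 0.0159 0.1787] F [ 1.1 -0.8  0.6] tq [-0.   -0.06  0.02] w 0.0005 shift [103.5   4.2 -68.8] turn [-0.0014  0.003   0.01  ]
scene 0.76 [ 0.5315  0.0249 -0.0929] 52 perp to line mm 11.936954150931467 yaw diff deg -0.15818575643875285
```

View pics/topa.png

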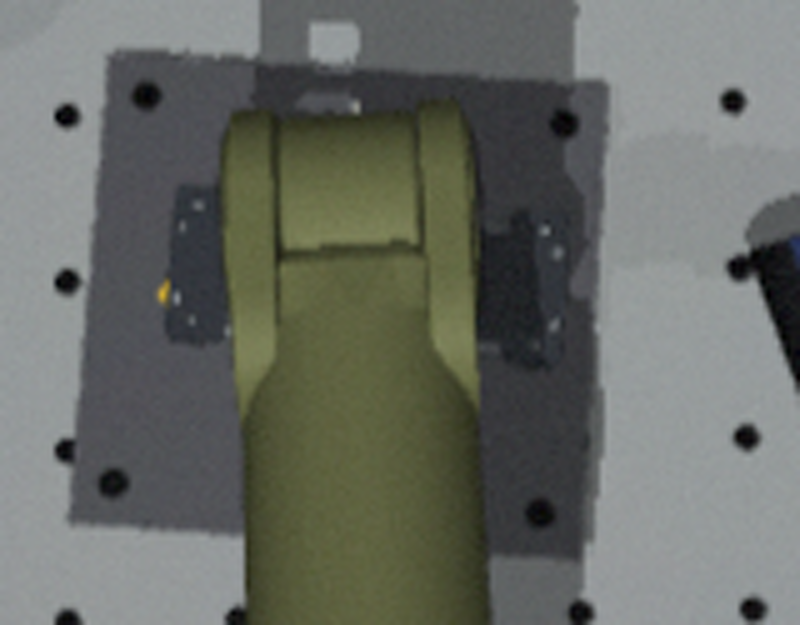

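View pics/scenea.png

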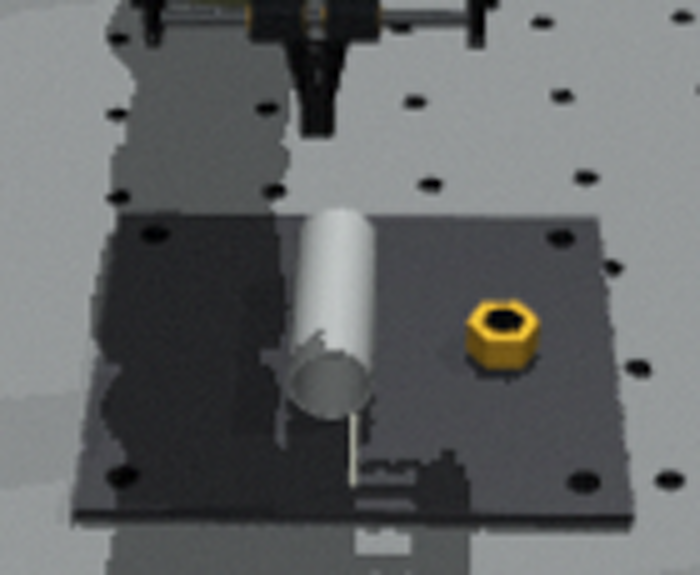

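```bash
python3 -m pendant '[[0,[30,0,0],[0,0,0]],[0,[65,0,0],[0,0,0]],[0,[88,0,0],[0,0,0]],[0,[94,0,0],[0,0,0]],[0,[97,0,0],[0,0,0]],[0,[99,0,0],[0,0,0]],[0,[100,0,0],[0,0,0]],[0,[100,0,0],[0,0,0]]]'; python3 -c "
from h import *
togo([.5309,.019,.075])"
```

```text
time_s: 11.57
tool_pos: [0.52, 0.0157, 0.0741]
tool_rot: [93.5, 89.4, 178.3]
force: [-15.9, -2.2, 27.1]
grip_width: 0.0006
t 11.57 pos [0.52   0.0157 0.0741] F [-15.9  -2.2  27.1] tq [-0.32  3.73  0.07] w 0.0006 shift [ -1.1 -10.5   4.3] turn [-0.0006 -0.0006 -0.0103]
```

```bash
python3 -m pendant '[[0,[-4,0,0],[0,0,0]],[0,[-8,0,0],[0,0,0]],[0,[-10,-8,3],[0,0,-0.01]],[0,[-10,-8,3],[0,0,-0.01]],[0,[-10,-8,3],[0,0,-0.01]],[0,[-10,-8,3],[0,0,-0.01]]]'; python3 -c "
from h import *
togo([.5309,.019,.0755])
check('b',.025)"
```

```text
time_s: 12.07
tool_pos: [0.532, 0.0188, 0.0821]
tool_rot: [-92.7, 89.5, -7.9]
force: [-0.3, 0.8, -0.4]
grip_width: 0.0005
t 12.07 pos [0.532  0.0188 0.0821] F [-0.3  0.8 -0.4] tq [-0.02  0.03 -0.02] w 0.0005 shift [6.6 1.2 0.1] turn [ 0.0002 -0.0004  0.0093]
scene 0.58 [ 0.5317  0.0243 -0.0908] 127 perp to line mm 12.46192747374425 yaw diff deg -0.03781363857515892
```

View pics/sceneb.png

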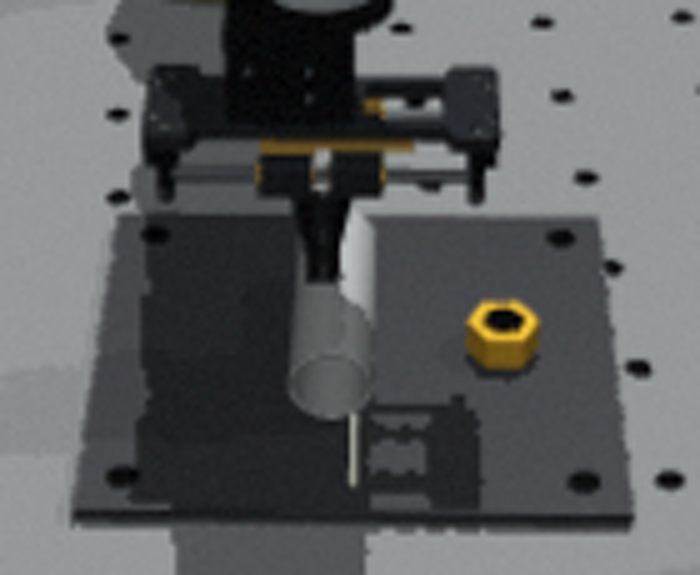

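```bash
python3 -m pendant '[[0,[2,0,0],[0,0,0.009]],[0,[4,0,0],[0,0,0.009]],[0,[6,0,0],[0,0,0.009]],[0,[7,0,0],[0,0,0.009]],[0,[8,0,0],[0,0,0.009]],[0,[8,0,0],[0,0,0.009]],[0,[8,0,0],[0,0,0.009]]]'; python3 -c "
from h import *
togo([.5309,.019,.0745])"
```

```text
time_s: 12.85
tool_pos: [0.5322, 0.0186, 0.0752]
tool_rot: [-52.2, 90.0, 32.6]
force: [-2.2, -0.5, 6.3]
grip_width: 0.0004
t 12.85 pos [0.5322 0.0186 0.0752] F [-2.2 -0.5  6.3] tq [0.01 0.55 0.01] w 0.0004 shift [0.7 1.3 0.2] turn [-0.0003  0.0004  0.0006]
```

```bash
python3 -m pendant '[[0,[1,0,0],[0,0,0]],[0,[1,0,3],[0,0,0]],[0,[1,0,7],[0,0,0]],[0,[1,0,12],[0,0,0]],[0,[1,0,17],[0,0,0]],[0,[1,0,21],[0,0,0]],[0,[1,0,24],[0,0,0]],[0,[1,0,24],[0,0,0]],[0,[1,0,24],[0,0,0]]]'; python3 -c "
from h import *
togo([.5309,.019,.0745])
check('c',.037)"
```

```text
time_s: 13.6
tool_pos: [0.5348, 0.0436, 0.0751]
tool_rot: [-35.2, 89.9, 49.6]
force: [-3.3, 1.4, 10.8]
grip_width: 0.0005
t 13.6 pos [0.5348 0.0436 0.0751] F [-3.3  1.4 10.8] tq [0.18 0.92 0.02] w 0.0005 shift [  0.6   1.6 -24.9] turn [0.0006 0.0018 0.0013]
```

View pics/scenec.png

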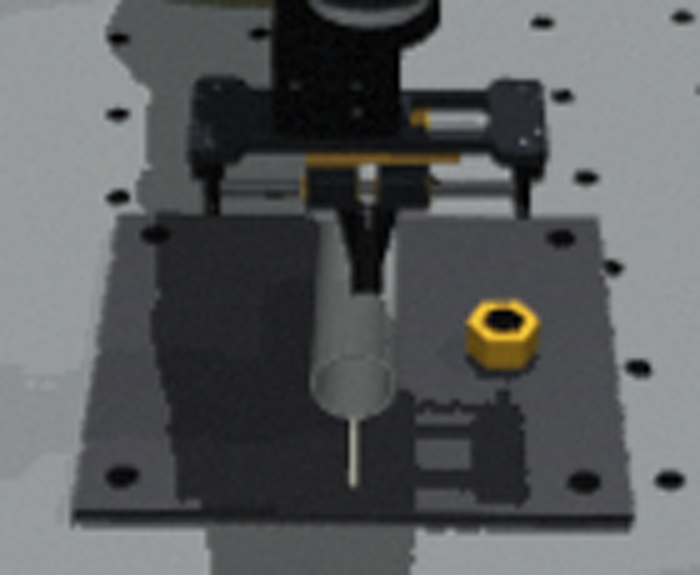

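```bash
python3 -m pendant '[[0,[-3,0,0],[0,0,0]],[0,[-8,0,0],[0,0,0]],[0,[-20,0,0],[0,0,0]],[0,[-60,0,0],[0,0,0]],[0,[-100,0,-30],[0,0,0]],[0,[-100,0,-70],[0,0,0]],[0,[-100,0,-110],[0,0,0]],[0,[-100,0,-150],[0,0,0]],[0,[-100,0,-190],[0,0,0]],[0,[-100,0,-230],[0,0,0]]]'; python3 -c "
from h import *
togo([.5309,.019,.0745])
check('d',.037)"
```

```text
time_s: 14.63
tool_pos: [0.5131, -0.1886, 0.1748]
tool_rot: [-81.0, 89.8, 3.8]
force: [0.7, 0.5, -0.5]
grip_width: 0.0006
t 14.63 pos [ 0.5131 -0.1886  0.1748] F [ 0.7  0.5 -0.5] tq [ 0.05 -0.05  0.02] w 0.0006 shift [100.3   1.4 208.3] turn [-0.0002  0.0004  0.0027]
top 0.74 [ 0.5273  0.0381 -0.0982] 20 perp to line mm 0.36627434642818746 yaw diff deg -0.38955529033373415
scene 0.7 [ 0.5319  0.0365 -0.0863] 15 perp to line mm 0.3719714719821102 yaw diff deg 0.22028995410793623
```

View pics/topd.png

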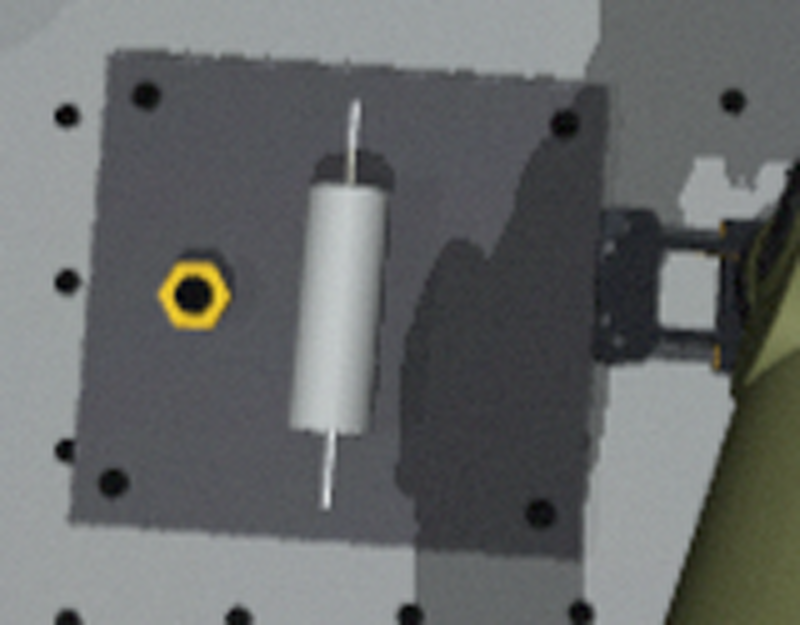

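View pics/scened.png

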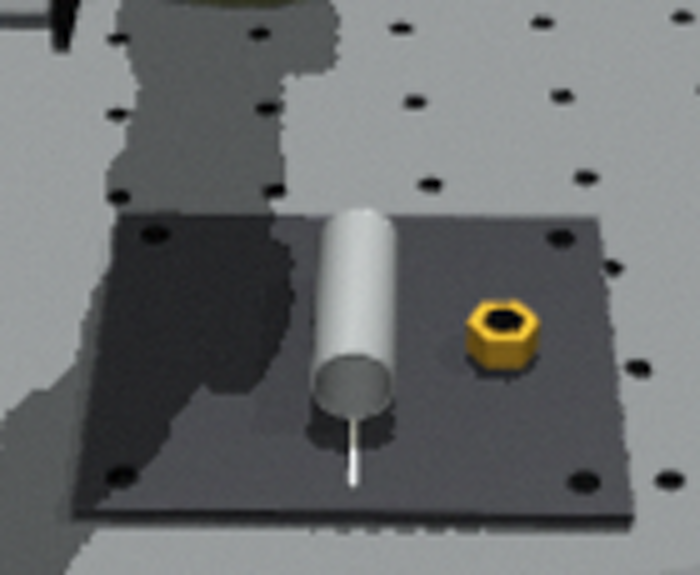

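Both cameras put the tube 0.4 mm from the line and within 0.4° of parallel, with the line showing at both ends. Next I go back to press on the top.

```bash
python3 -m pendant '[[0,[0,0,40],[0,0,0]],[0,[0,0,80],[0,0,0]],[0,[0,0,120],[0,0,0]],[0,[0,0,160],[0,0,0]],[0,[0,0,200],[0,0,0]],[0,[30,2,224],[0,0,0]],[0,[60,2,224],[0,0,0]],[0,[80,2,224],[0,0,0]],[0,[80,2,224],[0,0,0]],[0,[80,2,224],[0,0,0]]]'; python3 -c "
from h import *
togo([.530,.0373,.0755])"
```

```text
time_s: 15.67
tool_pos: [0.531, 0.0382, 0.0932]
tool_rot: [112.5, 89.9, -162.6]
force: [-0.1, -1.0, 0.5]
grip_width: 0.0006
t 15.67 pos [0.531  0.0382 0.0932] F [-0.1 -1.   0.5] tq [ 0.05 -0.05  0.02] w 0.0006 shift [17.7  0.9 -1. ] turn [ 0.0022 -0.0005 -0.0012]
```

```bash
python3 -m pendant '[[0,[5,0,-1],[0,0,0]],[0,[10,0,-1],[0,0,0]],[0,[14,0,-1],[0,0,0]],[0,[16,0,-1],[0,0,0]],[0,[17,0,-1],[0,0,0]],[0,[18,0,-1],[0,0,0]],[0,[18.5,0,-1],[0,0,0]],[0,[19,0,-1],[0,0,0]],[0,[19,0,-1],[0,0,0]]]'; python3 -c "
from h import *
togo([.530,.0373,.0745])"
```

```text
time_s: 16.42
tool_pos: [0.5321, 0.0359, 0.0754]
tool_rot: [-62.3, 89.9, 22.5]
force: [-2.2, -0.3, 5.5]
grip_width: 0.0005
t 16.42 pos [0.5321 0.0359 0.0754] F [-2.2 -0.3  5.5] tq [ 0.05  0.45 -0.01] w 0.0005 shift [0.9 2.2 1.2] turn [-0.0003  0.0007  0.0013]
```

Contact is at 5.5 N, so I press a little more to get about 15 N, and then check.

```bash
python3 -m pendant '[[0,[0.5,0,0],[0,0,0]],[0,[1,0,0],[0,0,0]],[0,[1,0,0],[0,0,0]],[0,[1,0,0],[0,0,0]],[0,[1,0,0],[0,0,0]],[0,[1,0,0],[0,0,0]]]'; python3 -c "
from h import *
togo([.530,.0373,.0745])
check('e',.037)
togo([.530,.0373,.0745])"
```

```text
time_s: 16.92
tool_pos: [0.5321, 0.0361, 0.0753]
tool_rot: [-39.8, 89.9, 45.0]
force: [-3.1, 0.2, 11.4]
grip_width: 0.0004
t 16.92 pos [0.5321 0.0361 0.0753] F [-3.1  0.2 11.4] tq [0.13 1.   0.06] w 0.0004 shift [0.8 2.2 1. ] turn [-0.0001  0.0013  0.0011]
scene 0.6 [ 0.5328  0.0367 -0.1024] 146 perp to line mm 0.058117713144394095 yaw diff deg -0.7021727779928352
t 17.12 pos [0.5321 0.0362 0.0753] F [-4.3 -0.5 10.9] tq [ 0.07  1.02 -0.  ] w 0.0004 shift [0.8 2.2 0.9] turn [-0.0001  0.0014  0.0012]
```

View pics/scenee.png

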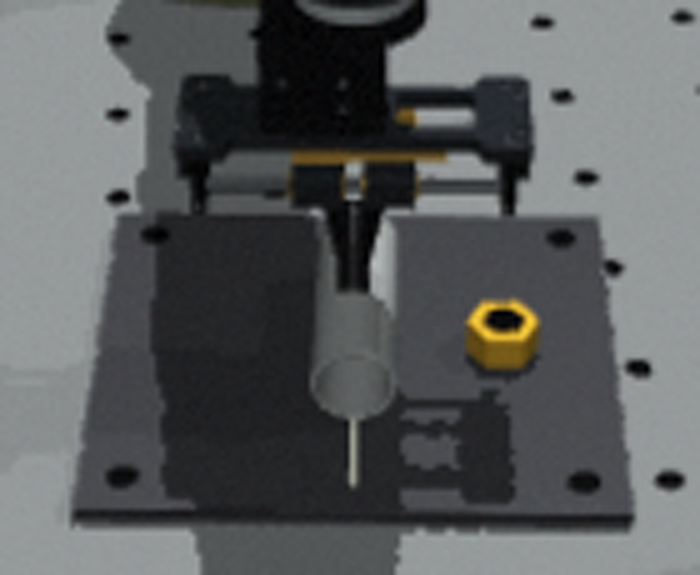

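```bash
python3 -m pendant '[[0,[0.5,0,0],[0,0,0]],[0,[1,0,0],[0,0,0]],[0,[1,0,0],[0,0,0]],[0,[1,0,0],[0,0,0]],[0,[1,0,0],[0,0,0]],[0,[1,0,0],[0,0,0]]]'; python3 -c "
from h import *
check('f',.037)
togo([.530,.0373,.0745])"; python3 -c "
from cell import env
print(env.sign_off())"
```

```text
time_s: 17.62
tool_pos: [0.5322, 0.0364, 0.0752]
tool_rot: [-25.8, 89.9, 59.0]
force: [-7.5, 1.0, 17.5]
grip_width: 0.0002
scene 0.89 [ 0.5323  0.0363 -0.0812] 209 perp to line mm 0.5049953750253512 yaw diff deg 0.5104448147224754
t 17.82 pos [0.5322 0.0364 0.0752] F [-7.2  0.2 17.2] tq [ 0.18  1.63 -0.05] w 0.0006 shift [0.7 2.3 0.7] turn [-0.      0.0021  0.001 ]
the job is handed in; nothing more can be done
None
```

The tube now lies along the white line, and I handed the job in with the closed fingertip still pressing its top at about 17 N. I rolled it there in five strokes, about 82 mm in all, without gripping or lifting it. The whole job took 17.8 s of the 61 s.

**Position:** with the arm clear, both cameras put the tube 0.4 mm off the line and within 0.4° of parallel. The line showed at both ends.

**While pressed:** the scene camera gave an offset of 0.1 to 0.5 mm. The tube angle was noisier, at −0.7° and then +0.5°, because the finger hid part of the tube. The arm blocked the top camera by then, so that view could not confirm it.

**One slip:** a touchdown before the last stroke came in about 10 mm off along the tube and pressed at 27 N. I lifted, corrected and measured again, and the tube had moved less than 1 mm.

**Bystanders:** the nut stayed in its place in the pictures. The arm did not touch the hammer, brush or bottle, but I did not measure their positions at the end.

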